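Close the test-tile case

TASK

Close up the wooden test-tile case: first fold the upright blue leaf all the way down over the tiles, and only then swing the wooden cover fully shut over it. Do it by pushing with the fingers alone: do not grip the leaf or the cover and do not lift anything. Leave the case, the things in it and the things around it where they are.

Things in the scene. Friction and masses are not known exactly. Their poses are not given: they have to be found in the camera images.
- case: Open wooden case, loose, about 2 kg, 160 (x) x 240 (y) x 60 (z) mm, walls and floor 8 mm. Origin: centre of its underside; z up, -x its front with brass clasp (towards the robot, turned up to 0.4 rad), +y its left. A divider across y = -20 mm, top at z = 46 mm, parts the left bay (two tiles) from the right bay (black rubber). It slides if pushed sideways with over about 8 N.
- cover (a joint): Wooden cover's angle about its hinge along the case's y at case x = +84, z = 60 mm (far rim). 0 = shut flat on the rim, 1.57 = upright, at most 1.95; starts open, leaning a little back. The hinge is stiff: the cover stays where it is left and takes a push of 2 to 5 N, 130 mm from the hinge, on its outer (back) face.
- cover_mid (a point): Centre of the cover panel, 160 x 240 x 10 mm, 84 mm from the hinge. Frame turns with the cover: -x from hinge to free edge, y along the hinge, +z out of the outer face (top when shut, back when open). The outer face is 5 mm from this point and 10 mm off the plane of the hinge line; the free edge is 164 mm from the hinge.
- leaf (a joint): Blue leaf's angle about its hinge along the case's x at case y = +104, z = 46 mm (inside the left wall). 0 = folded flat on the divider over the left bay, its top at z = 52 mm, 8 mm below the rim; 1.57 = upright, at most 1.8. Push its outer (left) face towards the case's -y, then down. Stiff hinge: it stays where left and takes 1 to 3 N, 80 mm from the hinge.
- leaf_mid (a point): Centre of the blue leaf, 130 x 128 x 6 mm, 66 mm from its hinge. Frame turns with the leaf: x along the hinge, -y from hinge to free edge, +z out of the outer face (top when folded, left face when upright). The outer face is 3 mm from this point and 6 mm off the plane of the hinge line; the free edge is 130 mm from the hinge.
- tile_teal: Loose test tile with teal glaze, 55 x 42 x 7 mm, lying on the floor of the left bay. Origin: centre of its underside.
- tile_sand: Loose test tile with sand-coloured glaze, 55 x 42 x 7 mm, lying on the floor of the left bay. Origin: centre of its underside.
- rubber: Loose black kidney-shaped rubber, 93 x 34 x 8 mm, lying on the floor of the right bay. Origin: centre of its underside.
- stamp: Bystander: loose waisted white stamp, 42 mm across, 52 mm high, standing. Origin: centre of its underside.
- bisque_cup: Bystander: loose unglazed cup, 66 mm across, 74 mm high, standing. Origin: centre of its underside.
- ring_cutter: Bystander: loose tin ring cutter, 66 mm across, 30 mm high. Origin: centre of its underside.
There are look-alikes about, which are no part of the job. There is more than one size of the rubber; the job needs the smallest.

How it is judged:
By the outcome, as a careful person would: the job done as asked, in the order asked, and still so for the second after the job is handed in, with the robot touching nothing.
It also fails if it takes over 59 s, if anything falls off the work surface, if the arm or the gripper's body presses on something with over 40 N, if the wrist force passes 120 N, or if a joint passes its speed limit or range.

ROBOT

A 6-joint arm with a two-finger parallel gripper is mounted at the origin on a cart in front of the work surface, level with it; the furniture and walls round the work are solid. World frame = base frame: x ahead of the robot, y to its left, z up, the work surface at z = 0. Lengths are in mm, angles in rad, forces in N, time in s.
With the tool pointing down it reaches from about 375 to 825 mm from the base axis. Payload 5.5 kg.
Tool frame: the origin (TCP) lies at the very end of the fingers, on their centre line; the grasp point (between the pads) lies 19 mm behind it (robot.grip_depth is the distance from the TCP to the grasp point, in mm); z points along the fingers, x is the direction in which the jaws open and shut, and the axes are right-handed (so a half turn about z gives the same grasp; the last joint's range is limited). The gripper opens to 85 mm and grips with 20 to 120 N. Pads are 22 mm wide; open, the fingers measure 114 mm over their backs; the gripper's body (76 mm by 85 mm) begins 54 mm behind the grasp point. The pads swing forward as they close: fully open they stand 13 mm farther back than shut.
Start: joints at [1.236, 0.314, -0.047, 1.21, 0, 1.571], TCP at [197.145, 566.682, 231.299] pointing down, gripper open.
Joint ranges: [-2.67, 2.67], [-0.69, 1.73], [-1.03, 1.25], [-2.08, 2.16], [-1.42, 1.45], [-3.14, 3.14]. Speed limits (rad/s): [2.39, 2.39, 3.01, 3.14, 3.14, 3.14].

INTERFACE

Orientations are given as a unit quaternion [x, y, z, w].
In Python, from workcell import robot gives the robot as it stands.
- The arm moves only by the tool move_arm, never from a script. Its argument "deltas" is a list that holds one entry, the list of rows, each a list of 7 numbers: the closure, from -1 (fully open) to 1 (shut), then the shift along the tool's x, y, z in m, then the turn, a rotation vector about the tool's x, y, z in degrees. In form: [[[fingers, tx, ty, tz, ax, ay, az], ...]]. A call has 1 to 20 rows; each row is the pose to reach, as a shift and turn from the pose commanded when the call began, along the tool's axes at that moment; what a row does not reach only later rows make up. A row lasts 1/10 s, in which the tool goes at most 50 mm and 8.59 degrees, less where a joint would pass 70% of its speed; a pose out of reach is approached as far as the arm can. A call with a gripper value outside its range is refused whole. The fingers move at their own pace and stop on an object; "squeeze" is the grip in N (left out, the last holds). Time passes only in rows, so rows that repeat a pose let the fingers close. It gives the time, the measured TCP pose, the force and the opening at its end, in the units of the state.
- robot.read_state(): the state, without advancing time (a new reading comes with each control period).
- robot.camera(name): name is "side" or "top" or "wrist"; returns the picture (400x640x3 uint8, red, green, blue); there is no depth.
- robot.camera_params(name): a dict with "intrinsics" (3x3 intrinsics, pixels), "R" (3x3) and "t" (3): a world point X has camera coordinates R X + t. Camera axes: x right, y down, z forward; pixel columns grow to the right and rows downward; lengths in mm; the calibration is good to about 2 mm. A picture is of the moment at which its call begins: read the wrist's pose just before it. camera_params takes no time and is no camera call; for the wrist camera it gives the pose at the moment of the call.
- robot.job_done(): hands the job in, once; it reports no verdict.
The state is a dict: "t": time; "joints": joint angles; "joint_velocities": joint speeds; "effort": joint torques, N m; "position": TCP position; "ee_rot": TCP orientation; "contact_force": force on the tool from outside, world axes, zero at the start; "ft_torque": the same for the moment, N m; "opening": opening from 0.0 (shut) to 1.0 (fully open).
Only numpy, scipy, OpenCV 4.12 (cv2) and the standard library are available. Lean on these libraries where they do the work, as an engineer would, in place of code of your own. Each camera call takes 0.05 s, during which the arm holds its last target. There are 200 camera calls.

## Working session

There is one attempt and no reset: what is moved stays moved. The work goes in short steps, Python scripts to look and compute and a tool call to move; the robot and the scene stay as the last step left them, time stands still between calls to the robot, and variables do not carry over. Pictures are saved under pics/ and viewed, about 8 in all and at most 12, crops included, and the job is handed in when it is done.

Besides the shell and the picture viewer there is one more tool, called after "Request:" as a command line: name --argument value ..., lists and objects as JSON in quotes. move_arm: Moves the arm, as the interface text tells. Its arguments: {"type":"object","properties":{"deltas":{"type":"array"},"squeeze":{"type":"number"}},"required":["deltas"]}

```bash
mkdir -p pics; ls; python3 - <<'E'
from workcell import robot
import cv2,numpy as np
for n in("side","top"):
    im=robot.camera(n); cv2.imwrite(f"pics/{n}0.png",im[:,:,::-1])
    p=robot.camera_params(n); print(n,np.round(p["intrinsics"],1).tolist(),np.round(p["R"],3).tolist(),np.round(p["t"],1).tolist())
s=robot.read_state();print(s)
E
```

```text
pics
side [[404.1, 0.0, 318.2], [0.0, 404.1, 200.6], [0.0, 0.0, 1.0]] [[0.927, -0.374, 0.022], [-0.215, -0.58, -0.785], [0.307, 0.723, -0.618]] [-440.5, 199.1, 886.7]
top [[382.9, 0.0, 323.0], [0.0, 382.9, 202.0], [0.0, 0.0, 1.0]] [[-0.026, -1.0, 0.002], [-0.999, 0.025, -0.044], [0.044, -0.004, -0.999]] [54.3, 484.0, 1032.0]
{'t': 0.1, 'joints': array([ 1.23597423e+00,  3.14164320e-01, -4.79663064e-02,  1.21018640e+00,
       -2.37165967e-05,  1.57081031e+00]), 'joint_velocities': array([-6.51776474e-04,  4.88926529e-05,  2.87127436e-03, -3.33516781e-04,
       -2.21559768e-03, -2.91689120e-03]), 'effort': array([-8.89315452e-04, -5.40771139e+01,  3.40540588e+01,  1.12629955e-02,
       -9.80595223e-05, -3.79801406e-06]), 'position': array([197.00114567, 566.19882638, 230.52097148]), 'ee_rot': array([ 8.15050172e-01,  5.79389885e-01, -6.12844687e-04,  4.50211458e-04]), 'contact_force': array([ 0.03609903,  0.41645382, -1.46155127]), 'ft_torque': array([ 0.02327569,  0.02878045, -0.00867884]), 'opening': 1.0045237193105938}
```

View pics/side0.png

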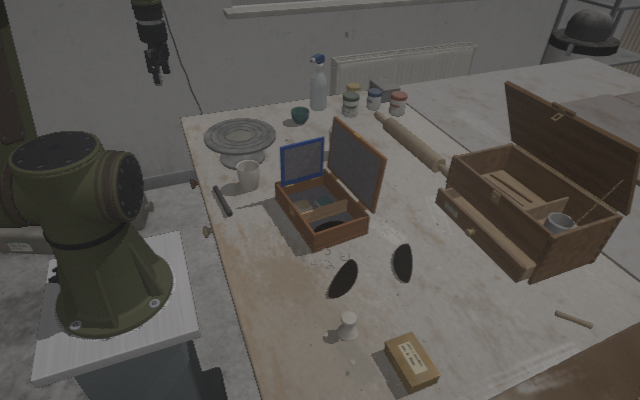

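View pics/top0.png

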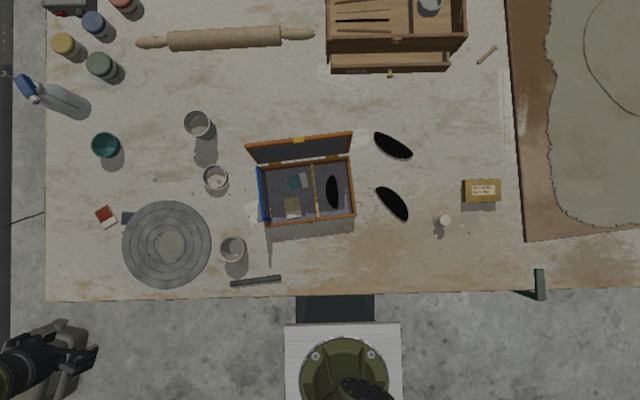

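The side picture shows the small case at about (320,210), with the blue leaf upright at (302,160) and the cover leaning back at (355,165). The top picture shows the case at (307,192).

Candidates for the case:
- The small blue-leafed case, top px (307,192). This is the one I want.
- The big tool chest, top px (397,35). It has no leaf, so it is a look-alike.
- The loose black rubbers at (393,145) and (391,203) are look-alikes of the one in the bay at (335,192).
- Ring cutter at (215,178), cups at (197,125) and (232,249), stamp at (444,221). None of these should be disturbed.

Next is one close crop to check the choice and read the corners.

```bash
python3 - <<'E'
import cv2,numpy as np
a=cv2.imread("pics/top0.png")[120:260,190:370]; b=cv2.imread("pics/side0.png")[110:255,265:390]
a=cv2.resize(a,None,fx=2.5,fy=2.5,interpolation=3); b=cv2.resize(b,None,fx=2.5,fy=2.5,interpolation=3)
a=cv2.copyMakeBorder(a,0,b.shape[0]-a.shape[0],0,0,0)
cv2.imwrite("pics/crop.png",cv2.convertScaleAbs(np.hstack([a,b]),alpha=1.6))
E
```

```text
(no output)
```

View pics/crop.png

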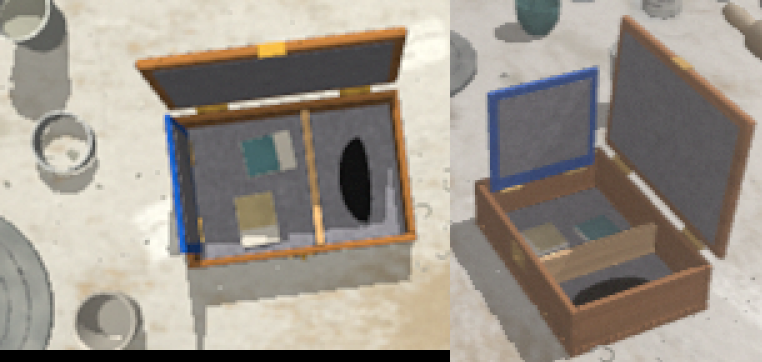

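The crop confirms the choice: the small case with teal and sand tiles, the rubber in the right bay, the blue leaf upright on the left and the ring cutter to its left at crop (65,143). I'll fit the pose and both angles from the corners.

```bash
cat > h.py <<'E'
import numpy as np
from workcell import robot
from scipy.optimize import least_squares
from scipy.spatial.transform import Rotation as Ro
P={n:robot.camera_params(n) for n in("top","side")}
def proj(n,X):
    p=P[n];c=p["R"]@np.asarray(X,float)+p["t"];q=p["intrinsics"]@c;return q[:2]/q[2]
def ray(n,uv,z):
    p=P[n];d=p["R"].T@np.linalg.solve(p["intrinsics"],[*uv,1]);o=-p["R"].T@p["t"];return o+d*(z-o[2])/d[2]
def world(q,X):
    c,s=np.cos(q[2]),np.sin(q[2]);return np.array([q[0]+c*X[0]-s*X[1],q[1]+s*X[0]+c*X[1],X[2]])
def cov(a,r,y,o): # r from hinge, o off hinge plane outwards
    return [84-r*np.cos(a)+o*np.sin(a),y,60+r*np.sin(a)+o*np.cos(a)]
def leaf(a,r,x,o):
    return [x,104-r*np.cos(a)+o*np.sin(a),46+r*np.sin(a)+o*np.cos(a)]
E
python3 - <<'E'
from h import *
obs=[("top",(266,226),lambda q:[-80,120,60]),("top",(355.6,215.2),lambda q:[-80,-120,60]),("top",(351.2,158.8),lambda q:[80,-120,60]),
("side",(275.8,182.8),lambda q:[-80,120,60]),("side",(311.4,235.2),lambda q:[-80,-120,60]),("side",(368.6,217.2),lambda q:[80,-120,60]),("side",(313,251.6),lambda q:[-80,-120,0]),
("top",(244.4,144.8),lambda q:cov(q[3],164,120,10)),("top",(352,131.2),lambda q:cov(q[3],164,-120,10)),("side",(335,116.4),lambda q:cov(q[3],164,120,5)),("side",(386.6,159.6),lambda q:cov(q[3],164,-120,5)),
("top",(256.8,166.4),lambda q:leaf(q[4],130,65,6)),("top",(262,220.8),lambda q:leaf(q[4],130,-65,6)),("side",(280.2,147.2),lambda q:leaf(q[4],130,-65,3)),("side",(324.2,136.8),lambda q:leaf(q[4],130,65,3))]
f=lambda q:np.concatenate([proj(n,world(q,g(q)))-uv for n,uv,g in obs])
r=least_squares(f,[480,40,-.1,1.7,1.57],loss="soft_l1");q=r.x
print(np.round(q,3));print(np.round(f(q).reshape(-1,2),1).tolist());np.save("q.npy",q)
for k,uv,z in[("ring",(215.5,177.5),30),("cup_near",(232,247),74),("cup_far",(197,123),74),("stamp",(444,221),52)]:print(k,ray("top",uv,z).round())
for a in (q[4],):print("leaf tip outer",world(q,leaf(a,130,0,6)).round())
s=robot.read_state();print(Ro.from_quat(s["ee_rot"]).as_matrix().round(3))
E
```

```text
[5.11074e+02 8.19560e+01 8.60000e-02 1.65600e+00 1.54400e+00]
[[-1.3, 1.5], [1.3, 1.9], [-1.4, -2.7], [-1.5, -0.9], [1.3, 0.4], [1.3, -0.5], [-0.7, 1.9], [0.1, -1.3], [1.7, 0.2], [-0.1, -0.7], [-0.9, -0.2], [-0.5, -1.2], [0.2, 0.7], [-0.1, 0.0], [0.5, 0.0]]
ring [557. 328.  30.]
cup_near [374. 276.  74.]
cup_far [695. 362.  74.]
stamp [ 426. -272.   52.]
leaf tip outer [502. 188. 176.]
[[ 0.329  0.944 -0.   ]
 [ 0.944 -0.329 -0.001]
 [-0.002  0.    -1.   ]]
```

Request:
move_arm --deltas '[[[1,-0.05,0.09,0.0,0,0,-6],[1,-0.07,0.13,0.01,0,0,-8],[1,-0.09,0.17,0.015,0,0,-11],[1,-0.11,0.21,0.02,0,0,-14],[1,-0.13,0.25,0.025,0,0,-17],[1,-0.15,0.29,0.03,0,0,-20],[1,-0.17,0.325,0.03,0,0,-24],[1,-0.19,0.36,0.03,0,0,-24],[1,-0.203,0.388,0.03,0,0,-24],[1,-0.203,0.388,0.03,0,0,-24],[1,-0.203,0.388,0.03,0,0,-24],[1,-0.203,0.388,0.03,0,0,-24]]]' --squeeze 20

```text
t: 1.3
position: [496.1, 247.9, 201.0]
ee_rot: [0.677, 0.736, -0.0, -0.0]
contact_force: [0.6, 0.1, -0.9]
opening: 0.001
```

```bash
cat >> h.py <<'E'
def tcp_case(q):
    s=robot.read_state();p=s["position"];d=p[:2]-q[:2];c,n=np.cos(q[2]),np.sin(q[2])
    return np.array([c*d[0]+n*d[1],-n*d[0]+c*d[1],p[2]]),s
E
python3 - <<'E'
from h import *
import cv2
q=np.load("q.npy");p,s=tcp_case(q);print(p.round(1),s["contact_force"].round(1))
R=Ro.from_quat(s["ee_rot"]).as_matrix();print("tool x yaw deg vs case y",np.degrees(np.arctan2(R[1,0],R[0,0])-q[2])-90)
r=95;h=14.5
for a in np.linspace(q[4],0,12):
    c=leaf(a,r,0,6);print(round(a,2),"case y,z of TCP",round(c[1]+h),round(c[2]))
im=robot.camera("side");cv2.imwrite("pics/s1.png",cv2.resize(im[80:280,200:440,::-1],None,fx=2.5,fy=2.5))
E
```

```text
[ -0.6 166.6 201. ] [ 0.6  0.1 -0.9]
tool x yaw deg vs case y -0.08011397509571339
1.54 case y,z of TCP 122 141
1.4 case y,z of TCP 109 141
1.26 case y,z of TCP 95 138
1.12 case y,z of TCP 83 134
0.98 case y,z of TCP 71 128
0.84 case y,z of TCP 60 121
0.7 case y,z of TCP 50 112
0.56 case y,z of TCP 41 102
0.42 case y,z of TCP 34 90
0.28 case y,z of TCP 29 78
0.14 case y,z of TCP 25 65
0.0 case y,z of TCP 24 52
```

View pics/s1.png

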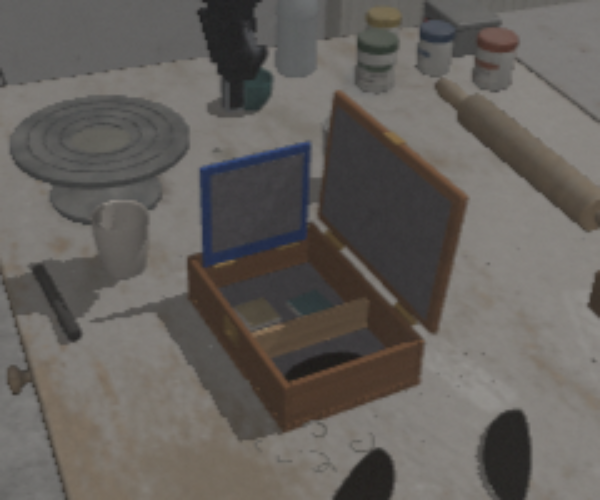

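The fingers are shut at crop (235,95), to the left of the upright leaf at crop (255,200), and clear of everything. Next I descend beside the leaf and push it along its arc.

Request:
move_arm --deltas '[[[1,0,0,0.03,0,0,0],[1,0,0,0.06,0,0,0],[1,-0.015,0,0.06,0,0,0],[1,-0.03,0,0.06,0,0,0],[1,-0.04,0,0.06,0,0,0],[1,-0.047,0,0.06,0,0,0],[1,-0.053,0,0.06,0,0,0],[1,-0.059,0,0.06,0,0,0],[1,-0.065,0,0.062,0,0,0],[1,-0.072,0,0.063,0,0,0],[1,-0.078,0,0.065,0,0,0],[1,-0.084,0,0.067,0,0,0],[1,-0.09,0,0.07,0,0,0],[1,-0.096,0,0.073,0,0,0],[1,-0.102,0,0.076,0,0,0],[1,-0.107,0,0.08,0,0,0],[1,-0.112,0,0.084,0,0,0],[1,-0.117,0,0.089,0,0,0]]]'

```text
t: 3.15
position: [506.8, 130.4, 112.0]
ee_rot: [0.677, 0.736, -0.0, 0.0]
contact_force: [0.1, 0.9, 1.1]
opening: -0.001
```

Request:
move_arm --deltas '[[[1,-0.005,0,0.005,0,0,0],[1,-0.009,0,0.01,0,0,0],[1,-0.013,0,0.016,0,0,0],[1,-0.016,0,0.022,0,0,0],[1,-0.019,0,0.028,0,0,0],[1,-0.021,0,0.034,0,0,0],[1,-0.023,0,0.04,0,0,0],[1,-0.025,0,0.046,0,0,0],[1,-0.026,0,0.052,0,0,0],[1,-0.026,0,0.057,0,0,0],[1,-0.026,0,0.06,0,0,0],[1,-0.026,0,0.06,0,0,0]]]'

```text
t: 4.35
position: [508.7, 105.0, 52.2]
ee_rot: [0.677, 0.736, -0.0, -0.0]
contact_force: [-0.4, 0.3, 0.1]
opening: -0.007
```

Request:
move_arm --deltas '[[[1,0,0,0.001,0,0,0],[1,0,0,0.002,0,0,0],[1,0,0,0.003,0,0,0],[1,0,0,0.003,0,0,0]]]'

```text
t: 4.75
position: [509.0, 105.1, 51.6]
ee_rot: [0.677, 0.736, 0.0, 0.0]
contact_force: [-8.1, -1.5, 24.6]
opening: 0.004
```

Contact went solid at z = 51.6 mm with 25 N, so the leaf is flat. I'll lift clear and look before moving to the cover.

Request:
move_arm --deltas '[[[1,0,0,-0.02,0,0,0],[1,0,0,-0.06,0,0,0],[1,0,0,-0.1,0,0,0],[1,-0.005,0,-0.14,0,0,0],[1,-0.015,0,-0.18,0,0,0],[1,-0.025,0,-0.212,0,0,0],[1,-0.025,0,-0.212,0,0,0],[1,-0.025,0,-0.212,0,0,0]]]'

```text
t: 5.55
position: [511.6, 80.1, 261.9]
ee_rot: [0.677, 0.736, 0.001, 0.001]
contact_force: [-0.0, -0.0, -0.5]
opening: 0.001
```

```bash
python3 - <<'E'
from h import *
import cv2
q=np.load("q.npy");p,s=tcp_case(q);print(p.round(1),s["contact_force"].round(1))
im=robot.camera("side");cv2.imwrite("pics/s2.png",cv2.resize(im[60:260,220:460,::-1],None,fx=2.5,fy=2.5))
r=135;h=11
for a in np.linspace(q[3],0,12):
    c=cov(a,r,0,10);print(round(a,2),"case x,z of TCP",round(c[0]+h),round(c[2]))
E
```

```text
[  0.4  -1.9 261.9] [-0.  -0.  -0.5]
1.66 case x,z of TCP 116 194
1.51 case x,z of TCP 96 195
1.35 case x,z of TCP 76 194
1.2 case x,z of TCP 56 190
1.05 case x,z of TCP 37 182
0.9 case x,z of TCP 19 172
0.75 case x,z of TCP 3 160
0.6 case x,z of TCP -11 145
0.45 case x,z of TCP -22 128
0.3 case x,z of TCP -31 110
0.15 case x,z of TCP -37 90
0.0 case x,z of TCP -40 70
```

View pics/s2.png

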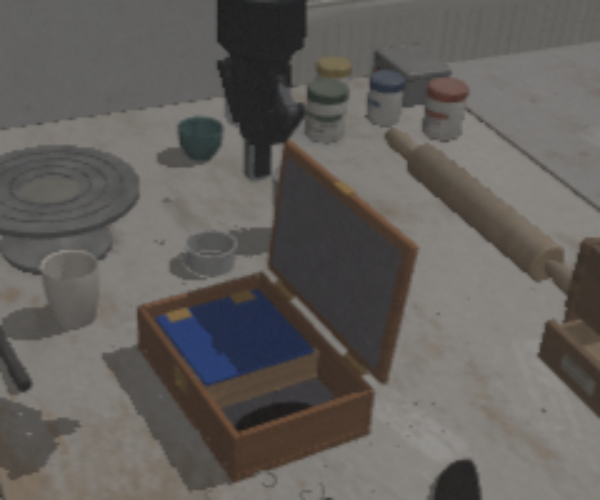

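The picture shows the leaf flat on the divider at crop (240,335) and the case where it was. The cover is still open at (340,255). Now I move over the cover and down behind it.

Request:
move_arm --deltas '[[[1,0,0.04,0,0,0,0],[1,0,0.08,0,0,0,0],[1,0,0.12,0,0,0,0],[1,0,0.155,0,0,0,0],[1,0,0.155,0,0,0,0],[1,0,0.155,0.03,0,0,0],[1,0,0.155,0.055,0,0,0],[1,0,0.155,0.068,0,0,0],[1,0,0.155,0.068,0,0,0]]]'

```text
t: 6.5
position: [662.8, 93.0, 190.1]
ee_rot: [0.677, 0.736, -0.002, -0.002]
contact_force: [-1.0, -0.4, 0.5]
opening: 0.001
```

Request:
move_arm --deltas '[[[1,0,-0.015,0,0,0,0],[1,0,-0.027,0,0,0,0],[1,0,-0.035,0,0,0,0],[1,0,-0.042,0,0,0,0],[1,0,-0.049,-0.001,0,0,0],[1,0,-0.056,-0.001,0,0,0],[1,0,-0.063,-0.001,0,0,0],[1,0,-0.071,0,0,0,0],[1,0,-0.079,0,0,0,0],[1,0,-0.087,0.001,0,0,0],[1,0,-0.095,0.003,0,0,0],[1,0,-0.103,0.005,0,0,0],[1,0,-0.111,0.008,0,0,0],[1,0,-0.118,0.012,0,0,0],[1,0,-0.126,0.016,0,0,0],[1,0,-0.134,0.021,0,0,0],[1,0,-0.142,0.026,0,0,0],[1,0,-0.15,0.032,0,0,0]]]'

```text
t: 8.3
position: [515.4, 80.5, 160.8]
ee_rot: [0.677, 0.736, 0.0, 0.0]
contact_force: [2.1, 0.2, -0.1]
opening: -0.002
```

Request:
move_arm --deltas '[[[1,0,-0.006,0.006,0,0,0],[1,0,-0.012,0.012,0,0,0],[1,0,-0.017,0.018,0,0,0],[1,0,-0.021,0.024,0,0,0],[1,0,-0.025,0.03,0,0,0],[1,0,-0.028,0.036,0,0,0],[1,0,-0.031,0.042,0,0,0],[1,0,-0.034,0.048,0,0,0],[1,0,-0.037,0.054,0,0,0],[1,0,-0.039,0.06,0,0,0],[1,0,-0.041,0.066,0,0,0],[1,0,-0.043,0.072,0,0,0],[1,0,-0.044,0.078,0,0,0],[1,0,-0.045,0.084,0,0,0],[1,0,-0.045,0.088,0,0,0],[1,0,-0.045,0.09,0,0,0],[1,0,-0.045,0.09,0,0,0]]]'

```text
t: 10.0
position: [470.7, 76.6, 70.8]
ee_rot: [0.677, 0.736, -0.0, -0.0]
contact_force: [0.1, -0.4, 0.1]
opening: -0.006
```

Request:
move_arm --deltas '[[[1,0,0,0.001,0,0,0],[1,0,0,0.002,0,0,0],[1,0,0,0.003,0,0,0],[1,0,0,0.003,0,0,0]]]'

```text
t: 10.4
position: [471.2, 76.7, 69.9]
ee_rot: [0.677, 0.736, 0.0, 0.0]
contact_force: [-6.9, -0.6, 17.2]
opening: -0.003
```

The cover stopped solid at z = 69.9 mm, where 70 means shut. I'll lift away and back over the front of the case.

Request:
move_arm --deltas '[[[1,0,0,-0.015,0,0,0],[1,0,0,-0.05,0,0,0],[1,0,0,-0.1,0,0,0],[1,0,0,-0.15,0,0,0],[1,0.04,0,-0.18,0,0,0],[1,0.08,0,-0.18,0,0,0],[1,0.12,0,-0.18,0,0,0],[1,0.16,0,-0.18,0,0,0],[1,0.2,0,-0.18,0,0,0],[1,0.24,0,-0.18,0,0,0],[1,0.24,0,-0.18,0,0,0],[1,0.24,0,-0.18,0,0,0]]]'

```text
t: 11.6
position: [450.6, 316.4, 248.0]
ee_rot: [0.676, 0.737, -0.0, 0.0]
contact_force: [0.6, 0.8, -0.0]
opening: 0.002
```

```bash
python3 - <<'E'
from h import *
import cv2
q=np.load("q.npy");s=robot.read_state();print(s["t"],s["contact_force"].round(1))
a=robot.camera("side")[60:260,220:460,::-1].copy();b=robot.camera("top")[100:300,180:420,::-1].copy()
# predicted shut-cover corners
for y in(120,-120):
  for r in(4,164):
    X=world(q,cov(0,r,y,10))
    u=proj("side",X)-[220,60];v=proj("top",X)-[180,100]
    for im,w in((a,u),(b,v)):
        w=w.round().astype(int); im[w[1],w[0]]=(0,255,255)
cv2.imwrite("pics/end.png",np.vstack([np.hstack([cv2.resize(i,(395,329),interpolation=0) for i in (a,b)])]))
E
```

```text
11.6 [ 0.6  0.8 -0. ]
```

View pics/end.png

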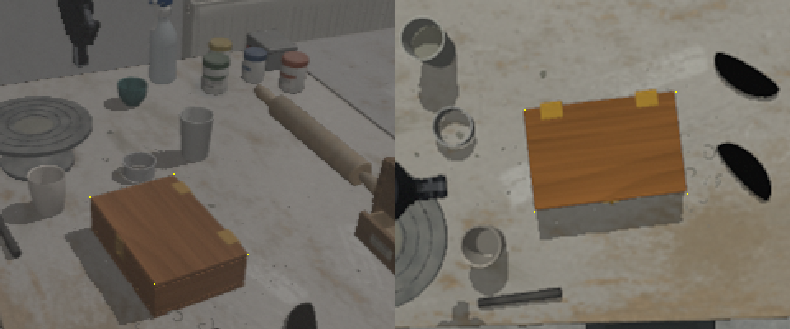

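The cover is flat on the rim, and its corners match the predicted shut corners to within a pixel or two in both views. The ring cutter, cups and loose rubbers are unmoved.

```bash
python3 -c "
from workcell import robot
print(robot.job_done())"
```

```text
the job is handed in; nothing more can be done
None
```

The case is closed and the job is handed in. With the fingers shut, I pushed the blue leaf down first, then swung the cover shut over it from behind. I gripped and lifted nothing. The arm finished at about 11.6 s of the 59 s allowed.

- **Leaf:** it stopped solid at z = 51.6 mm (52 is flat), and the side picture showed it flat on the divider before I touched the cover.
- **Cover:** it stopped solid at z = 69.9 mm (70 is shut). In the last side and top pictures its corners match the predicted shut position to within a pixel or two.
- **Forces:** the highest readings, taken at the end of each closing push, were about 25 N down on the leaf and 17 N on the cover. About 7–8 N went sideways at those moments, close to the 8 N at which the case slides. I saw no shift of the case.
- **Surroundings:** the ring cutter, cups and loose rubbers look unmoved. The stamp was outside the last pictures, but the arm never went near it. The tiles and the rubber inside can't be seen with the case shut.

No check failed or disagreed.

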